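# Draw out the filter tray with the hook

### The arm

A 6-joint arm with a two-finger parallel gripper is mounted at the origin on a cart in front of the work surface, level with it; the furniture and walls round the work are solid. World frame = base frame: x ahead of the robot, y to its left, z up, the work surface at z = 0. Lengths are in m, angles in rad, forces in N, time in s.
With the tool pointing down it reaches from about 0.35 to 0.775 m from the base axis. Payload 5.5 kg.
Tool frame: the origin (TCP) lies at the very end of the fingers, on their centre line; the grasp point (between the pads) lies env.hold_point_z behind it (env.hold_point_z is the distance from the TCP to the grasp point, in m); z points along the fingers, y is the line along which they close (so a half turn about z gives the same grasp; the last joint's range is limited). The gripper opens to 85 mm and grips with 20 to 120 N. Pads are 22 mm wide; open, the fingers measure 114 mm over their backs; the gripper's body (76 mm by 85 mm) begins 54 mm behind the grasp point. The pads swing forward as they close: fully open they stand 13 mm farther back than shut.
Start: joints at [1.154, 0.313, 0.046, 1.304, 0, 1.431], TCP at [0.157, 0.553, 0.231] pointing down, gripper open.
Joint ranges: [-2.76, 2.76], [-0.86, 1.69], [-1.03, 1.26], [-2.2, 2.34], [-1.47, 1.5], [-3.14, 3.14]. Speed limits (rad/s): [2.57, 2.57, 3.14, 3.14, 3.14, 3.14].

### API

Orientations are given as a unit quaternion [w, x, y, z].
In Python, from workcell import env gives the robot as it stands.
- The arm moves only by the tool carry_out, never from a script. Its argument "steps" is a list of rows, each a list of 3 entries, a list of its own where there are three numbers: the turn, a rotation vector about the tool's x, y, z in degrees, then the shift along the tool's x, y, z in cm, then the closure in counts, from 0 (fully open) to 255 (shut). A call has exactly 8 rows; each row is the pose to reach, as a shift and turn from the pose commanded when the call began, along the tool's axes at that moment; what a row does not reach only later rows make up. A row lasts 1/8 s, in which the tool goes at most 62.5 mm and 10.7 degrees, less where a joint would pass 70% of its speed; a pose out of reach is approached as far as the arm can. A call with a gripper value outside its range is refused whole. The fingers move at their own pace and stop on an object; "force" is the grip in N (left out, the last holds). Time passes only in rows, so rows that repeat a pose let the fingers close, or fill a call up. It gives the time, the measured TCP pose, the force, the opening and the grip force at its end, in the units of the state.
- env.get_state(): the state, without advancing time (a new reading comes with each control period).
- env.read_camera(name): name is "scene" or "top"; returns (picture, depth): 384x512x3 uint8, red, green, blue; 384x512 float32, m along the optical axis (not along the pixel's ray), 0 where there is no reading.
- env.get_calibration(name): a dict with "fx", "fy", "cx", "cy" (pixels), "origin" and "orientation" of the camera in the world. Camera axes: x right, y up, looking along -z (the intrinsics and any distortion apply to the point x, -y, -z); pixel columns grow to the right and rows downward; lengths in m; the calibration is good to about 2 mm. A picture is of the moment at which its call begins. get_calibration takes no time and is no camera call.
- env.hand_in(): hands the job in; it is judged then, once.
The state is a dict: "clock": time; "joint_pos": joint angles; "qvel": joint speeds; "tau": joint torques, N m; "tcp_pos": TCP position; "orientation": TCP orientation; "wrist_force": force on the tool from outside, world axes, zero at the start; "ft_torque": the same for the moment, N m; "finger_gap": finger opening in m; "grip_force": force on a finger pad.
Only numpy, scipy, OpenCV 4.12 (cv2) and the standard library are available. Lean on these libraries where they do the work, as an engineer would, in place of code of your own. Each camera call takes 0.05 s, during which the arm holds its last target. There are 200 camera calls.

### The job

Take the steel hook from its forked stand, put its upturned tip through the finger hole of the filter tray, hook it behind the tray's front and pull the tray all the way out; settle it on its hard stop, whose place must be felt, with a firm, steady pull of about 12 N for a second, never more than 22 N. Then unhook without pushing the tray back in, and hang the hook upright in its stand again. Move the tray with the hook only, and leave the other things where they stand.

Things in the scene. Friction and masses are not known exactly. Their poses are not given: they have to be found in the camera images.
- hook_grip (a point): Centre of the hook tool's black handle (80 g in all); it starts hanging upright in the stand. z up along the handle, x the way the hook's foot points. Handle 22 (x) x 16 (y) x 49 mm (z), grasped from above across its 16 mm. Under it sits a steel plate 24 x 19 x 3 mm, its underside 27.5 mm below this point; then a 6 mm thick round shaft runs down to the foot
- hook_tip (a point): Centre of the hook's upturned end, on the foot's axis: 24 mm in front (+x) of the shaft's axis and 62.5 mm below the handle's centre; same axes as the handle. The foot is a level rod 6 mm thick from the shaft to here; the tip turns up here, its top 13 mm above this point. The lowest point is 3 mm below this
- tray_hole (a point): Centre of the round finger hole, 26 mm across, 29 mm above the bench, half-way through the tray's upright aluminium front (4 mm thick, 134 mm wide, 1 to 57 mm above the bench). x level into the box, z up; the tray slides out along -x. Behind the hole the tray is empty for 38 mm. The hook's foot can rise 9.5 mm from here to the hole's upper edge; the tip then stands 10 mm up behind the front
- filter_box: The fixed grey filter box round the tray, 134 mm wide, 145 deep, 62 high; a round black spigot on it, 98 mm behind its front edge, reaches 82 mm above the bench. Origin under the middle of its front edge, x to its back. The tray drags with about 4 N and stays where it is left. Its hard stop is adjustable, so must be felt: it is met with the hole's centre 66 to 96 mm before the front edge, 40 to 60 mm from its start
- stand_seat (a point): Where the handle's centre is when the hook hangs right, 87.5 mm above the bench. x points along the stand's slot to its open end, the way the hanging hook's foot points
- stand: The fixed stand, origin under the seat, x to the slot's open end. Fork plate 42 mm wide, 4 mm thick, top 60 mm above the bench, slot 11 mm wide from 5 mm behind the seat to its open end 37 mm in front; the plate under the handle rests on the fork. The whole hook lifts straight up through the slot and lowers straight down into it. Base 100 x 75 x 8 mm
- flux_bottle: bystander, small red bottle, 36 mm wide, 78 mm high; origin under its centre
- tape_roll: bystander, lying roll of tape, 63 mm wide, 19 mm high; origin under its centre
- marker_white: bystander, lying white stub 17 x 50 mm; origin under its centre
- bell_c: bystander, black bottle-shaped bell, 55 mm wide, 91 mm high; origin under its centre
- mic_sleeve: bystander, upright dark sleeve, 36 mm wide, 104 mm high; origin under its centre
Mind the look-alikes: they are no part of the job. There is more than one size of the part that bears hook_grip; the job needs the larger.

How it is judged:
By the outcome, as a careful person would: the job done as asked, in the order asked, and still so for the second after the job is handed in, with the robot touching nothing.
It also fails if it takes over 66 s, if anything falls off the work surface, if the arm or the gripper's body presses on something with over 40 N, if the wrist force passes 120 N, or if a joint passes its speed limit or range.

## Working session

There is one attempt and no reset: what is moved stays moved. The work goes in short steps, Python scripts to look and compute and a tool call to move; the robot and the scene stay as the last step left them, time stands still between calls to the robot, and variables do not carry over. Pictures are saved under pics/ and viewed, at most 10 in all, crops included, and the job is handed in when it is done.

Besides the shell and the picture viewer there is one more tool, called by a JSON object that holds its "method" and its "body", one argument or row to a line. carry_out: Moves the arm, as the interface text tells. Its arguments: {"type":"object","properties":{"steps":{"type":"array","items":{"type":"array"}},"force":{"type":"number"}},"required":["steps"]}

```bash
mkdir -p pics; ls; cat > h.py <<'E'
from workcell import env
import numpy as np, cv2
from scipy.spatial.transform import Rotation as R
def q(o): return R.from_quat([o[1],o[2],o[3],o[0]])
def cam(n):
    c=env.get_calibration(n); return c
def pts(n,d):
    c=cam(n); v,u=np.mgrid[:d.shape[0],:d.shape[1]]
    p=np.stack([(u-c['cx'])/c['fx']*d,-(v-c['cy'])/c['fy']*d,-d],-1)
    return p@q(c['orientation']).as_matrix().T+np.array(c['origin'])
def ray(n,u,v,z):
    c=cam(n); r=q(c['orientation']).apply([(u-c['cx'])/c['fx'],-(v-c['cy'])/c['fy'],-1]); o=np.array(c['origin'])
    return o+r*(z-o[2])/r[2]
E
python3 - <<'E'
from h import *
print(env.hold_point_z,env.get_state())
for n in ['scene','top']:
    im,d=env.read_camera(n); c=cam(n); print(n,c)
    cv2.imwrite(f'pics/{n}0.png',im[:,:,::-1]); np.savez(f'{n}0.npz',im=im,d=d)
E
```

```text
pics
0.0187 {'clock': 0.0, 'joint_pos': array([1.15445720e+00, 3.14014098e-01, 4.49708218e-02, 1.30361727e+00,
       2.52967205e-05, 1.43120001e+00]), 'qvel': array([-1.30335163e-03, -1.26437401e-03,  1.22879694e-03,  6.13274384e-05,
       -8.97758926e-04,  8.30584163e-04]), 'tau': array([-8.76422437e-04, -4.80624032e+01,  2.98536712e+01,  1.93870033e-02,
       -1.79348663e-04, -3.43428087e-05]), 'tcp_pos': array([0.15689056, 0.55263989, 0.23039776]), 'orientation': array([-2.67935848e-04,  1.37930218e-01,  9.90441511e-01, -8.92861008e-04]), 'wrist_force': array([-0.64613084, -0.92532505, -0.30034058]), 'ft_torque': array([-0.00795204, -0.07132358,  0.04031053]), 'grip_force': 0.0, 'finger_gap': 0.08534279734046706}
scene {'fx': 420.2528241442774, 'fy': 420.2528241442774, 'cx': 250.66458862099495, 'cy': 191.62450473672376, 'origin': array([ 0.09869906, -0.81803982,  0.56050535]), 'orientation': array([ 0.82219124,  0.50016792, -0.14185331, -0.23175687])}
top {'fx': 367.8407734377802, 'fy': 367.8407734377802, 'cx': 262.65878540300486, 'cy': 186.8456340754859, 'origin': array([ 0.40007154, -0.05578783,  1.01476114]), 'orientation': array([-0.69979993, -0.06758705,  0.04920022,  0.70943032])}
```

View pics/scene0.png

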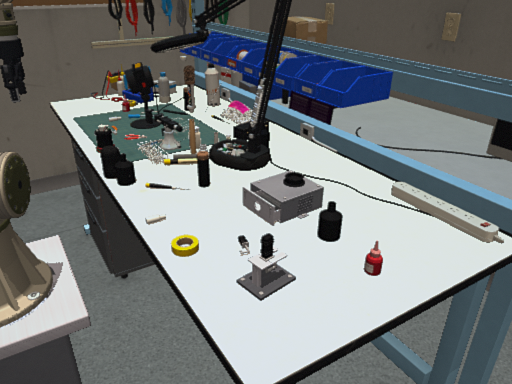

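View pics/top0.png

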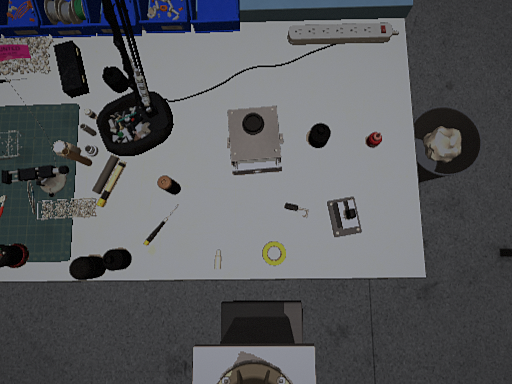

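Candidates for the hook: the black handle in the stand at top (349,213) / scene (267,245), and a small hook lying at top (297,208) / scene (243,243). By the description I pick the one hanging in the stand. I'll check that in a crop.

```bash
python3 - <<'E'
from h import *
S=np.load('scene0.npz');T=np.load('top0.npz')
a=cv2.resize(S['im'][215:305,220:310],(400,400),interpolation=cv2.INTER_CUBIC)
b=cv2.resize(T['im'][190:245,320:375],(400,400),interpolation=cv2.INTER_CUBIC)
c=cv2.resize(S['im'][160:235,230:330],(400,200),interpolation=cv2.INTER_CUBIC)
e=cv2.resize(T['im'][95:185,215:345],(400,200),interpolation=cv2.INTER_CUBIC)
cv2.imwrite('pics/crop1.png',np.vstack([np.hstack([a,b]),np.hstack([c,e])])[:,:,::-1])
P=pts('top',T['d']); im=T['im'].astype(int); 
# bench check
print('bench z',np.median(P[230:260,100:200,2]), P[190,320:330,2])
def comp(name,m):
    n,l,s,c=cv2.connectedComponentsWithStats(m.astype(np.uint8))
    for i in range(1,n):
        if s[i,4]>15:
            k=l==i; w=P[k]; uv=np.argwhere(k)[:,::-1].astype(np.float32)
            print(name,s[i],c[i].round(1),'med',np.median(w,0).round(4),'rect world',[np.round(x,4) for x in cv2.minAreaRect(w[:,:2].astype(np.float32)*1000)])
Z=P[:,:,2]; roi=np.zeros(Z.shape,bool); roi[95:270,200:395]=1
comp('z>.09',roi&(Z>.088)); comp('fork .052-.066',roi&(Z>.05)&(Z<.068)); comp('base',roi&(Z>.004)&(Z<.012)&(np.arange(512)>320))
# plane z of box / mask
m=roi.copy(); m[:,300:]=0; m[185:]=0
comp('box',m&(Z>.045)&(Z<.072))
E
```

```text
bench z 0.0018473071521466489 [-0.000495   -0.00109847  0.00099472  0.00269402  0.00260968  0.00047996
 -0.00170837  0.00395455 -0.00321735  0.00125713]
z>.09 [347 208   9  10  76] [350.9 212.7] med [ 0.4832 -0.2485  0.1115] rect world [array([ 484.2959, -250.5856]), array([22.2991, 16.6618]), np.float64(10.9135)]
fork .052-.066 [ 227  106   54   56 2245] [253.7 134.7] med [ 0.6973 -0.0102  0.0633] rect world [array([707.6489,  -8.7816]), array([145.8253, 136.02  ]), np.float64(4.0899)]
fork .052-.066 [310 123  21  21 228] [319.2 133.4] med [ 0.6989 -0.1835  0.063 ] rect world [array([ 706.101 , -186.6667]), array([54.4186, 53.6887]), np.float64(44.5364)]
fork .052-.066 [373 132   8   8  43] [376.3 135.9] med [ 0.6935 -0.3374  0.0557] rect world [array([ 695.0761, -338.9513]), array([18.9553, 19.5368]), np.float64(47.6354)]
fork .052-.066 [232 165  50   7 109] [255.9 167.9] med [ 0.6115 -0.0145  0.0579] rect world [array([611.5282, -15.7395]), array([  6.1782, 131.4367]), np.float64(3.4654)]
fork .052-.066 [347 199   8  10  55] [350.6 203.7] med [ 0.5106 -0.2596  0.0616] rect world [
[... 195 characters left out ...]
781]), array([69.5951, 41.7463]), np.float64(10.2827)]
base [327 195  35  42 568] [341.  217.3] med [ 0.4765 -0.2353  0.009 ] rect world [array([ 484.9481, -251.5423]), array([105.0414,  80.7658]), np.float64(8.3683)]
box [ 227  106   54   57 2291] [253.7 134.6] med [ 0.698  -0.0104  0.0633] rect world [array([707.6489,  -8.7816]), array([145.8253, 136.02  ]), np.float64(4.0899)]
box [247 121  11   7  16] [251.3 124.9] med [ 0.7251 -0.0027  0.071 ] rect world [array([725.9444,  -3.0943]), array([30.237 ,  9.9841]), np.float64(61.967)]
box [232 165  50   7 133] [256.6 168. ] med [ 0.6114 -0.0172  0.0571] rect world [array([611.501 , -15.2907]), array([  6.1782, 132.3359]), np.float64(3.4654)]
```

View pics/crop1.png

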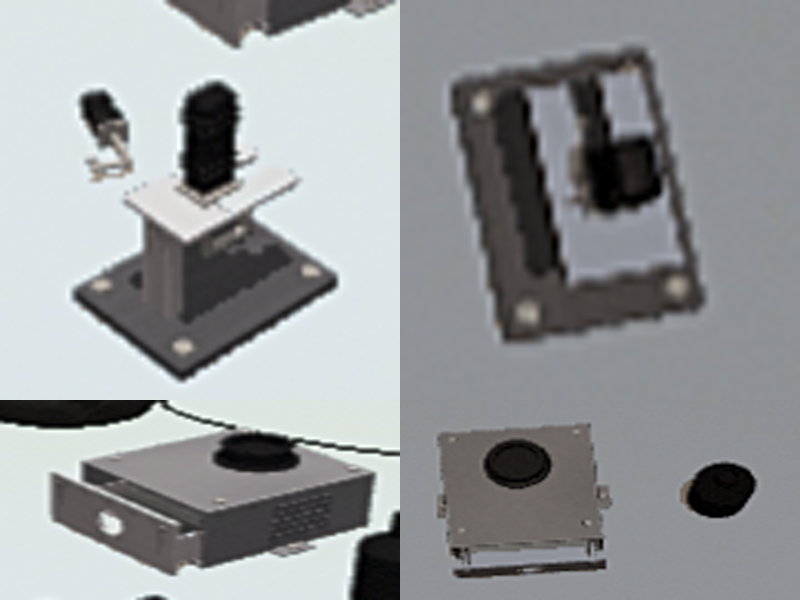

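The crop confirms it. The large handle sits on the fork, slot open toward +x, and the small hook lies loose beside the stand. The finger hole shows as a bright spot in the tray front at scene (~257,209). Next I'll refine the yaw values and the hole position, and work out the move.

```bash
cat >> h.py <<'E'
def tool(target,yaw_deg=None):
    """shift (cm, tool axes) & turn about tool z (deg) to world TCP target, hook-x yaw"""
    s=env.get_state(); r=q(s['orientation']); d=r.inv().apply(np.array(target)-s['tcp_pos'])*100
    ty=r.apply([0,1,0]); cur=np.degrees(np.arctan2(ty[1],ty[0]))-90
    t=None if yaw_deg is None else -((yaw_deg-cur+90)%180-90)
    return d.round(3),t
E
python3 - <<'E'
from h import *
S=np.load('scene0.npz');T=np.load('top0.npz')
P=pts('top',T['d']);g=cv2.cvtColor(T['im'],cv2.COLOR_RGB2GRAY).astype(int)
print('bench gray',g[240:260:6,300:330:8].ravel())
# base outline from colour: dark base vs bench, fill; ray cast to z=.008
m=np.zeros(g.shape,np.uint8); m[190:242,322:368]=(g[190:242,322:368]<np.median(g[225:260,290:325])-25)
m=cv2.morphologyEx(m,cv2.MORPH_CLOSE,np.ones((9,9)))
c=max(cv2.findContours(m,cv2.RETR_EXTERNAL,cv2.CHAIN_APPROX_NONE)[0],key=cv2.contourArea)
w=np.array([ray('top',u,v,.008)[:2] for u,v in cv2.convexHull(c)[:,0]],np.float32)*1000
print('base col',cv2.minAreaRect(w))
# front edges: linear fits
def line(name,mask,PP,frac=None):
    w=PP[mask]*1000; return w
Z=P[:,:,2]
for nm,r,lo,hi in [('box',(100,165,222,290),.055,.070),('front',(163,174,225,290),.048,.066)]:
    k=np.zeros(g.shape,bool);k[r[0]:r[1],r[2]:r[3]]=1;k&=(Z>lo)&(Z<hi)
    w=P[k]*1000
    for nmn,op in [('near',np.min),('far',np.max)]:
        cols=np.where(k.sum(0)>0)[0][3:-3]
        e=np.array([min(P[k[:,u],u],key=lambda p:p[0] if op is np.min else -p[0])[:2] for u in cols])*1000
        f=np.polyfit(e[:,1],e[:,0],1); f=np.polyfit(*(e[abs(np.polyval(f,e[:,1])-e[:,0])<4][:,[1,0]].T),1)
        print(nm,nmn,'yaw',np.degrees(np.arctan(-f[0])).round(2),'x at y=-10,-15',np.polyval(f,[-10,-15]).round(1))
    print(nm,'y range',np.percentile(w[:,1],[0.5,99.5]).round(1), 'z',np.median(w[:,2]))
# hole in scene
gs=S['im'].astype(int).sum(2)/3; sub=gs[195:222,243:275]
PS=pts('scene',S['d'])
n,l,s,ce=cv2.connectedComponentsWithStats((sub>175).astype(np.uint8))
for i in range(1,n): print('hole?',s[i],ce[i]+[243,195])
k=np.zeros(gs.shape,bool);k[185:228,242:282]=1
k&=(PS[:,:,0]<.625)&(PS[:,:,0]>.59)&(PS[:,:,2]>.004)
w=PS[k]*1000;print('front scene', w.min(0),w.max(0),np.median(w,0))
f=np.linalg.lstsq(np.c_[w[:,1],w[:,2],np.ones(len(w))],w[:,0],rcond=None)[0];print('x=',f)
print('holder handle scene top'); 
for zz in (.01,.03): pass
print(tool([.42,.2,.23],10)); print(tool([.484,-.2506,.16],10))
E
```

```text
bench gray [147 145 146 145 145 145 144 145 146 146 146 145 145 147 145 146]
base col ((484.092529296875, -250.37014770507812), (101.2350082397461, 77.3386001586914), 9.524523735046387)
box near yaw 3.91 x at y=-10,-15 [636.  636.4]
box far yaw 3.34 x at y=-10,-15 [778.5 778.8]
box y range [-77.   59.9] z 63.32708251062758
front near yaw 4.38 x at y=-10,-15 [609.9 610.3]
front far yaw 4.11 x at y=-10,-15 [612.6 613. ]
front y range [-81.1  49.9] z 57.667338116022535
hole? [13  0 18 11 18] [264.5 200. ]
hole? [12  8  5  7 24] [257.33333333 206.20833333]
hole? [  0  11  22  16 192] [250.234375   215.97395833]
front scene [602.68263627 -86.34557616   4.0918397 ] [624.97774753  50.30582787  58.51369009] [611.20095086 -25.99781681  32.67322405]
x= [-7.35057890e-02 -1.61135636e-03  6.09644184e+02]
holder handle scene top
(array([-34.942, -26.735,   0.087]), np.float64(-25.85950508912667))
(array([-53.414, -68.319,   7.153]), np.float64(-25.85950508912667))
```

{"method": "carry_out", "body": {
  "steps": [
    [[0,0,-4],[-4.4,-3.4,0],0],
    [[0,0,-8],[-8.8,-6.8,0],0],
    [[0,0,-12],[-13.2,-10.2,0],0],
    [[0,0,-16],[-17.6,-13.6,0],0],
    [[0,0,-20],[-22,-17,0],0],
    [[0,0,-25.5],[-26.4,-20.4,0],0],
    [[0,0,-25.5],[-31,-24,0],0],
    [[0,0,-25.5],[-35,-27,0],0]
  ]
}}

```text
clock: 1.1
tcp_pos: [0.4208, 0.1959, 0.2311]
orientation: [-0.0, -0.084, 0.996, 0.0]
wrist_force: [1.0, 0.4, -0.9]
finger_gap: 0.0859
grip_force: 0.0
```

```bash
python3 - <<'E'
from h import *
print(env.get_state()['clock'],env.get_state()['tcp_pos'],tool([.484,-.2506,.155],9.6),tool([.484,-.2506,.068],9.6))
E
```

```text
1.1 [0.42077577 0.19590351 0.23107847] (array([  1.213, -45.08 ,   7.606]), np.float64(0.0020789854096250338)) (array([  1.211, -45.08 ,  16.306]), np.float64(0.0020789854096250338))
```

{"method": "carry_out", "body": {
  "steps": [
    [[0,0,0],[0.2,-5.6,0],0],
    [[0,0,0],[0.3,-11.2,0],0],
    [[0,0,0],[0.5,-17,0],0],
    [[0,0,0],[0.6,-22.6,0],0],
    [[0,0,0],[0.8,-28.2,0],0],
    [[0,0,0],[0.9,-34,0],0],
    [[0,0,0],[1.1,-39.6,3],0],
    [[0,0,0],[1.21,-45.08,7.0],0]
  ]
}}

```text
clock: 2.1
tcp_pos: [0.4834, -0.2461, 0.1648]
orientation: [0.001, -0.084, 0.996, -0.001]
wrist_force: [-0.0, 0.4, 0.2]
finger_gap: 0.0851
grip_force: 0.0
```

```bash
python3 - <<'E'
from h import *
print(env.get_state()['clock'],env.get_state()['tcp_pos'],tool([.4842,-.2505,.0675],9.6))
E
```

```text
2.1 [ 0.48336101 -0.2460583   0.16480031] (array([ 8.000e-03, -4.380e-01,  9.731e+00]), np.float64(-0.006196490005464739))
```

{"method": "carry_out", "body": {
  "steps": [
    [[0,0,0],[0,0,2.5],0],
    [[0,0,0],[0,0,5],0],
    [[0,0,0],[0,0,7.5],0],
    [[0,0,0],[0,0,9.3],0],
    [[0,0,0],[0,0,9.3],0],
    [[0,0,0],[0,0,9.3],120],
    [[0,0,0],[0,0,9.3],160],
    [[0,0,0],[0,0,9.3],170]
  ],
  "force": 30
}}

```text
clock: 3.1
tcp_pos: [0.4833, -0.2438, 0.0728]
orientation: [0.001, -0.084, 0.996, -0.0]
wrist_force: [0.3, -0.2, 0.7]
finger_gap: 0.0322
grip_force: 0.0
```

```bash
python3 - <<'E'
from h import *
s=env.get_state();print(s['clock'],s['tcp_pos'],s['finger_gap'],tool([.4842,-.2505,.0675],9.6))
im,d=env.read_camera('top');a=cv2.resize(im[180:260,300:400],(500,400),interpolation=cv2.INTER_CUBIC)
im,d=env.read_camera('scene');b=cv2.resize(im[190:300,215:315],(300,400),interpolation=cv2.INTER_CUBIC)
cv2.imwrite('pics/g1.png',np.hstack([a,b])[:,:,::-1])
E
```

```text
3.1 [ 0.48331997 -0.24383272  0.07280701] 0.032202845222656595 (array([ 0.025, -0.672,  0.531]), np.float64(0.04220024197447003))
```

View pics/g1.png

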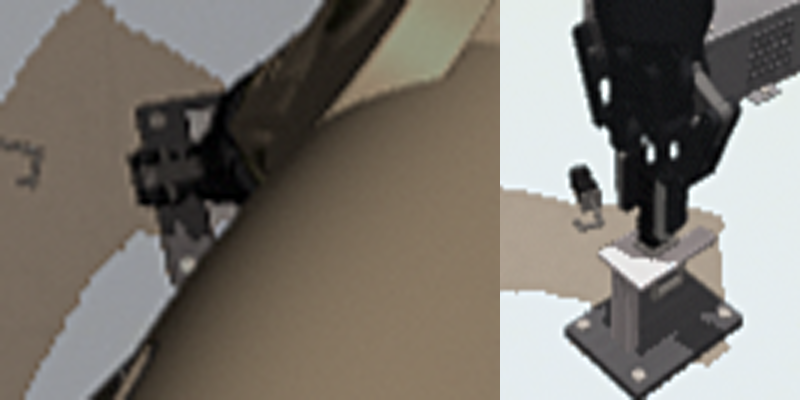

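The picture shows the fingers straddling the handle, with the gap still at 32 mm. They sit about 7 mm off in y, so I'll centre them and then close.

{"method": "carry_out", "body": {
  "steps": [
    [[0,0,0],[0,-0.3,0],150],
    [[0,0,0],[0,-0.67,0.2],150],
    [[0,0,0],[0,-0.67,0.5],150],
    [[0,0,0],[0,-0.67,0.5],150],
    [[0,0,0],[0,-0.67,0.5],190],
    [[0,0,0],[0,-0.67,0.5],225],
    [[0,0,0],[0,-0.67,0.5],255],
    [[0,0,0],[0,-0.67,0.5],255]
  ],
  "force": 30
}}

```text
clock: 4.2
tcp_pos: [0.484, -0.2501, 0.067]
orientation: [0.0, -0.084, 0.996, 0.0]
wrist_force: [0.5, -0.5, -0.2]
finger_gap: 0.0156
grip_force: 33.0
```

```bash
python3 - <<'E'
from h import *
s=env.get_state();print(s['tcp_pos'],s['finger_gap'],s['wrist_force'],s['grip_force'],tool([.4842,-.2505,.0675],9.6))
E
```

```text
[ 0.48396032 -0.25010251  0.06704425] 0.015577838765367379 [ 0.45636667 -0.48594379 -0.15879098] 32.97743082046509 (array([-0.017, -0.043, -0.046]), np.float64(0.042906128575893376))
```

{"method": "carry_out", "body": {
  "steps": [
    [[0,0,0],[0,0,0],255],
    [[0,0,0],[0,0,0],255],
    [[0,0,0],[0,0,-1],255],
    [[0,0,0],[0,0,-2.5],255],
    [[0,0,0],[0,0,-4],255],
    [[0,0,0],[0,0,-5.5],255],
    [[0,0,0],[0,0,-6.5],255],
    [[0,0,0],[0,0,-6.5],255]
  ],
  "force": 120
}}

```text
clock: 5.2
tcp_pos: [0.4846, -0.2506, 0.1332]
orientation: [0.001, -0.084, 0.996, -0.001]
wrist_force: [-1.2, 0.5, -1.3]
finger_gap: 0.0149
grip_force: 116.9
```

```bash
python3 - <<'E'
from h import *
s=env.get_state();print(s['tcp_pos'],s['finger_gap'],s['wrist_force'],s['grip_force'],tool([.5551,-.0195,.132],4),tool([.5551,-.0195,.066],4))
E
```

```text
[ 0.48457092 -0.25055912  0.13316285] 0.014878100035590775 [-1.21024558  0.49292003 -1.25910481] 116.85073256492615 (array([-10.822,  21.599,   0.104]), np.float64(5.640053253400012)) (array([-10.813,  21.608,   6.704]), np.float64(5.640053253400012))
```

{"method": "carry_out", "body": {
  "steps": [
    [[0,0,1],[-2,4,0],255],
    [[0,0,2],[-4,8,0],255],
    [[0,0,3],[-6,12,0],255],
    [[0,0,4.5],[-8.4,16.8,0],255],
    [[0,0,5.6],[-10.8,21.6,0],255],
    [[0,0,5.6],[-10.8,21.6,3],255],
    [[0,0,5.6],[-10.8,21.6,6.6],255],
    [[0,0,5.6],[-10.8,21.6,6.6],255]
  ]
}}

```text
clock: 6.2
tcp_pos: [0.5511, -0.0183, 0.0629]
orientation: [-0.004, -0.036, 0.999, 0.001]
wrist_force: [-0.7, -0.5, -0.6]
finger_gap: 0.0149
grip_force: 117.0
```

```bash
python3 - <<'E'
from h import *
s=env.get_state();print(s['tcp_pos'],s['wrist_force'],tool([.5551,-.0195,.066],4))
im,d=env.read_camera('scene');cv2.imwrite('s2.png',im);np.savez('s2.npz',im=im,d=d)
b=cv2.resize(im[150:250,210:310],(600,600),interpolation=cv2.INTER_CUBIC)
cv2.imwrite('pics/i1.png',b[:,:,::-1])
# predicted pixel of hole, tip
c=cam('scene')
def proj(p):
    v=q(c['orientation']).inv().apply(np.array(p)-c['origin']); return c['cx']-c['fx']*v[0]/v[2], c['cy']+c['fy']*v[1]/v[2]
h=np.array([.611,-.0156,.029]);ax=np.array([.9976,.0698,0])
g=s['tcp_pos']+[0,0,.0205]
for n,p in [('hole',h-.002*ax),('tipbase',g+.024*ax-[0,0,.0625]),('tiptop',g+.024*ax-[0,0,.0495]),('heel',g-[0,0,.0655])]:
    u,v=proj(p);print(n,u,v,'crop',(u-210)*6,(v-150)*6)
E
```

```text
[ 0.55109926 -0.01826247  0.06291657] [-0.74367617 -0.49729544 -0.56826131] (array([-0.388, -0.151, -0.311]), np.float64(0.0707189619753592))
hole 256.29717145586625 205.26474311809804 crop 277.7830287351975 331.58845870858823
tipbase 245.22537972522338 211.53355831526972 crop 211.35227835134026 369.2013498916183
tiptop 245.20230128193643 207.10931468676645 crop 211.21380769161857 342.6558881205987
heel 237.45967081367502 215.31068317199816 crop 164.7580248820501 391.864099031989
```

View pics/i1.png

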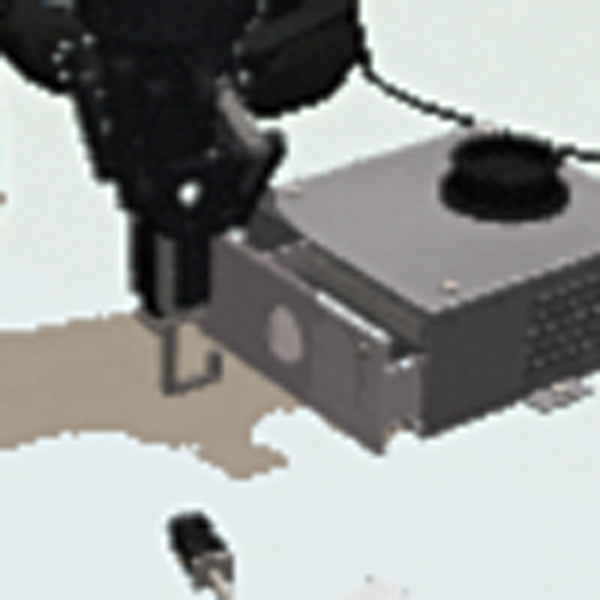

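The picture shows the hook's foot in front of the hole: tip at crop (214,370), hole at crop (286,332). That matches the predicted positions. I'll settle it at the pre-insert pose.

{"method": "carry_out", "body": {
  "steps": [
    [[0,0,0],[-0.2,-0.1,-0.2],255],
    [[0,0,0],[-0.4,-0.15,-0.3],255],
    [[0,0,0],[-0.4,-0.15,-0.3],255],
    [[0,0,0],[-0.4,-0.15,-0.3],255],
    [[0,0,0],[-0.4,-0.15,-0.3],255],
    [[0,0,0],[-0.4,-0.15,-0.3],255],
    [[0,0,0],[-0.4,-0.15,-0.3],255],
    [[0,0,0],[-0.4,-0.15,-0.3],255]
  ]
}}

```text
clock: 7.25
tcp_pos: [0.5583, -0.0203, 0.069]
orientation: [-0.0, -0.035, 0.999, 0.0]
wrist_force: [-0.3, 0.1, -1.1]
finger_gap: 0.0147
grip_force: 117.0
```

```bash
python3 - <<'E'
from h import *
s=env.get_state();print(s['tcp_pos'],s['orientation'],s['wrist_force'])
h=np.array([.611,-.0156,.029]);ax=np.array([.9976,.0698,0])
for k in (.024,.012): print(tool(h-k*ax+[0,0,.066-.029],4))
E
```

```text
[ 0.5583204  -0.0203032   0.06899286] [-5.60967327e-05 -3.52602006e-02  9.99378162e-01  7.13084974e-05] [-0.2677642   0.05464246 -1.09627788]
(array([-2.888,  0.099,  0.299]), np.float64(0.04135864004786072))
(array([-4.088,  0.099,  0.299]), np.float64(0.04135864004786072))
```

{"method": "carry_out", "body": {
  "steps": [
    [[0,0,0],[0,0.1,0.27],255],
    [[0,0,0],[-0.6,0.1,0.27],255],
    [[0,0,0],[-1.2,0.1,0.27],255],
    [[0,0,0],[-1.8,0.1,0.27],255],
    [[0,0,0],[-2.4,0.1,0.27],255],
    [[0,0,0],[-3.0,0.1,0.27],255],
    [[0,0,0],[-3.4,0.1,0.27],255],
    [[0,0,0],[-3.75,0.1,0.27],255]
  ]
}}

```text
clock: 8.25
tcp_pos: [0.596, -0.0166, 0.0663]
orientation: [-0.0, -0.035, 0.999, 0.0]
wrist_force: [0.4, -0.6, -1.5]
finger_gap: 0.0145
grip_force: 117.0
```

```bash
python3 - <<'E'
from h import *
s=env.get_state();print(s['tcp_pos'],s['wrist_force'],s['ft_torque'])
h=np.array([.611,-.0156,.029]);ax=np.array([.9976,.0698,0])
print(tool(h-.015*ax+[0,0,.037],4))
im,d=env.read_camera('scene')
b=cv2.resize(im[170:240,220:300],(640,560),interpolation=cv2.INTER_CUBIC)
cv2.imwrite('pics/i2.png',b[:,:,::-1])
E
```

```text
[ 0.59595687 -0.01664528  0.06633207] [ 0.38072078 -0.57519953 -1.47998534] [-0.00136778  0.01700959  0.05353672]
(array([-0.008, -0.001,  0.033]), np.float64(0.041700440226236424))
```

View pics/i2.png

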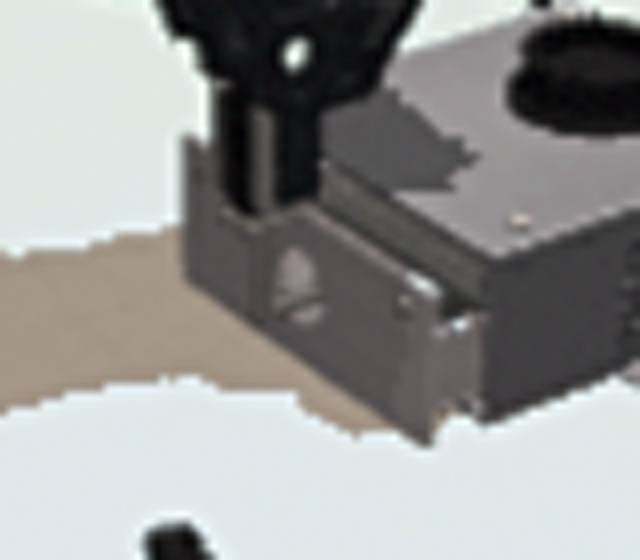

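The foot passes through the lower part of the hole at crop (300,300), with no contact force. Next: raise and begin the pull.

{"method": "carry_out", "body": {
  "steps": [
    [[0,0,0],[0,0,-0.4],255],
    [[0,0,0],[0,0,-0.8],255],
    [[0,0,0],[0,0,-1.2],255],
    [[0,0,0],[0,0,-1.2],255],
    [[0,0,0],[0.2,0,-1.2],255],
    [[0,0,0],[0.4,0,-1.2],255],
    [[0,0,0],[0.6,0,-1.2],255],
    [[0,0,0],[0.8,0,-1.2],255]
  ]
}}

```text
clock: 9.3
tcp_pos: [0.5883, -0.0172, 0.0784]
orientation: [0.001, -0.035, 0.999, 0.0]
wrist_force: [4.5, 0.7, -3.6]
finger_gap: 0.0147
grip_force: 116.9
```

{"method": "carry_out", "body": {
  "steps": [
    [[0,0,0],[0.2,0,0],255],
    [[0,0,0],[0.4,0,0],255],
    [[0,0,0],[0.6,0,0],255],
    [[0,0,0],[0.8,0,0],255],
    [[0,0,0],[1.0,0,0],255],
    [[0,0,0],[1.2,0,0],255],
    [[0,0,0],[1.4,0,0],255],
    [[0,0,0],[1.6,0,0],255]
  ]
}}

```text
clock: 10.3
tcp_pos: [0.5717, -0.0184, 0.0784]
orientation: [0.0, -0.035, 0.999, 0.0]
wrist_force: [3.8, -1.2, -2.2]
finger_gap: 0.0146
grip_force: 116.9
```

{"method": "carry_out", "body": {
  "steps": [
    [[0,0,0],[0.2,0,0],255],
    [[0,0,0],[0.4,0,0],255],
    [[0,0,0],[0.6,0,0],255],
    [[0,0,0],[0.8,0,0],255],
    [[0,0,0],[1.0,0,0],255],
    [[0,0,0],[1.2,0,0],255],
    [[0,0,0],[1.3,0,0],255],
    [[0,0,0],[1.4,0,0],255]
  ]
}}

```text
clock: 11.3
tcp_pos: [0.5578, -0.0194, 0.0784]
orientation: [0.0, -0.035, 0.999, 0.0]
wrist_force: [3.4, -0.0, -1.4]
finger_gap: 0.0147
grip_force: 116.9
```

{"method": "carry_out", "body": {
  "steps": [
    [[0,0,0],[0.03,0,0],255],
    [[0,0,0],[0.06,0,0],255],
    [[0,0,0],[0.09,0,0],255],
    [[0,0,0],[0.12,0,0],255],
    [[0,0,0],[0.15,0,0],255],
    [[0,0,0],[0.18,0,0],255],
    [[0,0,0],[0.2,0,0],255],
    [[0,0,0],[0.2,0,0],255]
  ]
}}

```text
clock: 12.3
tcp_pos: [0.5558, -0.0195, 0.0784]
orientation: [0.0, -0.035, 0.999, 0.0]
wrist_force: [4.6, -0.5, -1.3]
finger_gap: 0.0146
grip_force: 116.9
```

```bash
python3 - <<'E'
from h import *
s=env.get_state();print(s['tcp_pos'],s['wrist_force'],s['ft_torque'],s['orientation'])
im,d=env.read_camera('top');P=pts('top',d);Z=P[:,:,2]
k=np.zeros(Z.shape,bool);k[160:200,225:290]=1;k&=(Z>.048)&(Z<.066)&(P[:,:,0]<.625)
for y in (-.07,-.06,-.05,.03,.04):
    w=P[k&(abs(P[:,:,1]-y)<.006)]
    print(y,len(w),np.median(w,0) if len(w) else '')
E
```

```text
[ 0.5557872  -0.01952609  0.07836627] [ 4.58431944 -0.46077483 -1.32009448] [-0.03499919 -0.95721903  0.0602496 ] [ 3.46156904e-06 -3.52408891e-02  9.99378847e-01  2.92528980e-05]
-0.07 0 
-0.06 0 
-0.05 0 
0.03 0 
0.04 0
```

{"method": "carry_out", "body": {
  "steps": [
    [[0,0,0],[0.03,0,0],255],
    [[0,0,0],[0.06,0,0],255],
    [[0,0,0],[0.09,0,0],255],
    [[0,0,0],[0.12,0,0],255],
    [[0,0,0],[0.15,0,0],255],
    [[0,0,0],[0.18,0,0],255],
    [[0,0,0],[0.21,0,0],255],
    [[0,0,0],[0.24,0,0],255]
  ]
}}

```text
clock: 13.35
tcp_pos: [0.5534, -0.0197, 0.0784]
orientation: [0.0, -0.035, 0.999, 0.0]
wrist_force: [4.5, 0.2, -1.6]
finger_gap: 0.0148
grip_force: 116.9
```

{"method": "carry_out", "body": {
  "steps": [
    [[0,0,0],[0.01,0,0],255],
    [[0,0,0],[0.03,0,0],255],
    [[0,0,0],[0.04,0,0],255],
    [[0,0,0],[0.05,0,0],255],
    [[0,0,0],[0.06,0,0],255],
    [[0,0,0],[0.08,0,0],255],
    [[0,0,0],[0.09,0,0],255],
    [[0,0,0],[0.1,0,0],255]
  ]
}}

```text
clock: 14.35
tcp_pos: [0.5524, -0.0197, 0.0784]
orientation: [0.0, -0.035, 0.999, 0.0]
wrist_force: [3.5, -0.2, -1.4]
finger_gap: 0.0149
grip_force: 116.9
```

{"method": "carry_out", "body": {
  "steps": [
    [[0,0,0],[0.02,0,0],255],
    [[0,0,0],[0.03,0,0],255],
    [[0,0,0],[0.05,0,0],255],
    [[0,0,0],[0.06,0,0],255],
    [[0,0,0],[0.08,0,0],255],
    [[0,0,0],[0.09,0,0],255],
    [[0,0,0],[0.11,0,0],255],
    [[0,0,0],[0.12,0,0],255]
  ]
}}

```text
clock: 15.35
tcp_pos: [0.5512, -0.0199, 0.0784]
orientation: [0.0, -0.035, 0.999, 0.0]
wrist_force: [4.9, 0.2, -1.1]
finger_gap: 0.015
grip_force: 116.9
```

{"method": "carry_out", "body": {
  "steps": [
    [[0,0,0],[0.02,0,0],255],
    [[0,0,0],[0.03,0,0],255],
    [[0,0,0],[0.05,0,0],255],
    [[0,0,0],[0.06,0,0],255],
    [[0,0,0],[0.08,0,0],255],
    [[0,0,0],[0.09,0,0],255],
    [[0,0,0],[0.11,0,0],255],
    [[0,0,0],[0.12,0,0],255]
  ]
}}

```text
clock: 16.35
tcp_pos: [0.55, -0.0199, 0.0784]
orientation: [0.0, -0.035, 0.999, 0.0]
wrist_force: [3.8, -1.9, -1.6]
finger_gap: 0.0144
grip_force: 116.9
```

{"method": "carry_out", "body": {
  "steps": [
    [[0,0,0],[0.02,0,0],255],
    [[0,0,0],[0.03,0,0],255],
    [[0,0,0],[0.05,0,0],255],
    [[0,0,0],[0.06,0,0],255],
    [[0,0,0],[0.08,0,0],255],
    [[0,0,0],[0.09,0,0],255],
    [[0,0,0],[0.11,0,0],255],
    [[0,0,0],[0.12,0,0],255]
  ]
}}

```text
clock: 17.35
tcp_pos: [0.549, -0.02, 0.0783]
orientation: [0.0, -0.035, 0.999, 0.0]
wrist_force: [3.7, -0.5, -1.7]
finger_gap: 0.0149
grip_force: 116.9
```

{"method": "carry_out", "body": {
  "steps": [
    [[0,0,0],[0.02,0,0],255],
    [[0,0,0],[0.03,0,0],255],
    [[0,0,0],[0.05,0,0],255],
    [[0,0,0],[0.06,0,0],255],
    [[0,0,0],[0.08,0,0],255],
    [[0,0,0],[0.09,0,0],255],
    [[0,0,0],[0.11,0,0],255],
    [[0,0,0],[0.12,0,0],255]
  ]
}}

```text
clock: 18.35
tcp_pos: [0.5487, -0.02, 0.0784]
orientation: [0.001, -0.035, 0.999, 0.0]
wrist_force: [7.5, -0.5, -4.2]
finger_gap: 0.0146
grip_force: 116.9
```

{"method": "carry_out", "body": {
  "steps": [
    [[0,0,0],[0.01,0,0],255],
    [[0,0,0],[0.02,0,0],255],
    [[0,0,0],[0.03,0,0],255],
    [[0,0,0],[0.04,0,0],255],
    [[0,0,0],[0.05,0,0],255],
    [[0,0,0],[0.06,0,0],255],
    [[0,0,0],[0.06,0,0],255],
    [[0,0,0],[0.06,0,0],255]
  ]
}}

```text
clock: 19.35
tcp_pos: [0.5486, -0.0201, 0.0784]
orientation: [0.001, -0.035, 0.999, 0.0]
wrist_force: [8.3, 1.0, -5.7]
finger_gap: 0.0147
grip_force: 116.9
```

```bash
python3 - <<'E'
from h import *
s=env.get_state();print(s['tcp_pos'],s['wrist_force'],s['ft_torque'],s['orientation'])
E
```

```text
[ 0.54863974 -0.02005519  0.07840071] [ 8.28211078  1.00194776 -5.71989994] [ 0.06107487 -1.96461184 -0.00473976] [ 1.47698708e-03 -3.53280150e-02  9.99374664e-01  1.76044537e-04]
```

{"method": "carry_out", "body": {
  "steps": [
    [[0,0,0],[0.01,0,0.01],255],
    [[0,0,0],[0.02,0,0.02],255],
    [[0,0,0],[0.03,0,0.03],255],
    [[0,0,0],[0.04,0,0.04],255],
    [[0,0,0],[0.05,0,0.05],255],
    [[0,0,0],[0.06,0,0.05],255],
    [[0,0,0],[0.07,0,0.05],255],
    [[0,0,0],[0.07,0,0.05],255]
  ]
}}

```text
clock: 20.35
tcp_pos: [0.5485, -0.0201, 0.0783]
orientation: [0.002, -0.035, 0.999, 0.0]
wrist_force: [8.7, 0.8, -4.6]
finger_gap: 0.0148
grip_force: 116.9
```

{"method": "carry_out", "body": {
  "steps": [
    [[0,0,0],[0.02,0,0.01],255],
    [[0,0,0],[0.04,0,0.02],255],
    [[0,0,0],[0.06,0,0.03],255],
    [[0,0,0],[0.08,0,0.03],255],
    [[0,0,0],[0.1,0,0.03],255],
    [[0,0,0],[0.12,0,0.03],255],
    [[0,0,0],[0.12,0,0.03],255],
    [[0,0,0],[0.12,0,0.03],255]
  ]
}}

```text
clock: 21.35
tcp_pos: [0.5483, -0.0201, 0.0783]
orientation: [0.003, -0.035, 0.999, 0.0]
wrist_force: [11.2, 1.5, -5.3]
finger_gap: 0.0149
grip_force: 116.9
```

```bash
python3 - <<'E'
from h import *
s=env.get_state();print(s['tcp_pos'],s['wrist_force'],s['ft_torque'],s['orientation'])
im,d=env.read_camera('scene')
b=cv2.resize(im[170:240,210:290],(640,560),interpolation=cv2.INTER_CUBIC)
cv2.imwrite('pics/p1.png',b[:,:,::-1])
E
```

```text
[ 0.54832635 -0.0201149   0.07825713] [11.24905526  1.47382302 -5.34149891] [ 0.20804155 -2.54656622  0.01180296] [ 3.06559302e-03 -3.54576331e-02  9.99366446e-01  2.55087180e-04]
```

View pics/p1.png

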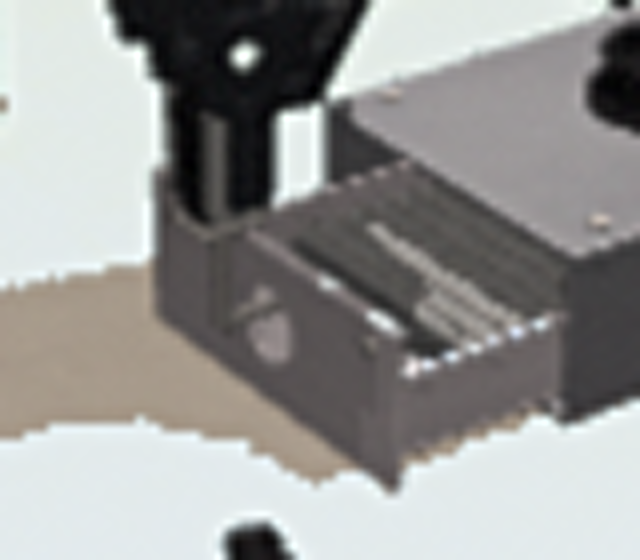

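The tray is pulled out with the foot high in the hole (crop 255,300), pulling against the stop at about 11 N. Adding a little more and holding.

{"method": "carry_out", "body": {
  "steps": [
    [[0,0,0],[0.02,0,0],255],
    [[0,0,0],[0.04,0,0],255],
    [[0,0,0],[0.04,0,0],255],
    [[0,0,0],[0.04,0,0],255],
    [[0,0,0],[0.04,0,0],255],
    [[0,0,0],[0.04,0,0],255],
    [[0,0,0],[0.04,0,0],255],
    [[0,0,0],[0.04,0,0],255]
  ]
}}

```text
clock: 22.4
tcp_pos: [0.5482, -0.0201, 0.0783]
orientation: [0.003, -0.035, 0.999, 0.0]
wrist_force: [12.1, 1.4, -6.1]
finger_gap: 0.015
grip_force: 116.9
```

{"method": "carry_out", "body": {
  "steps": [
    [[0,0,0],[0,0,0],255],
    [[0,0,0],[0,0,0],255],
    [[0,0,0],[0,0,0],255],
    [[0,0,0],[0,0,0],255],
    [[0,0,0],[0,0,0],255],
    [[0,0,0],[0,0,0],255],
    [[0,0,0],[0,0,0],255],
    [[0,0,0],[0,0,0],255]
  ]
}}

```text
clock: 23.4
tcp_pos: [0.5482, -0.0201, 0.0783]
orientation: [0.003, -0.035, 0.999, 0.0]
wrist_force: [12.6, -0.3, -6.2]
finger_gap: 0.0148
grip_force: 116.9
```

```bash
python3 - <<'E'
from h import *
s=env.get_state();print(s['tcp_pos'],s['wrist_force'],s['ft_torque'],s['orientation'])
E
```

```text
[ 0.5482408  -0.02013836  0.07827725] [12.64749183 -0.3119976  -6.16086286] [ 0.2596549  -2.77212561  0.0378772 ] [ 3.35576187e-03 -3.54700619e-02  9.99365065e-01  2.84100559e-04]
```

{"method": "carry_out", "body": {
  "steps": [
    [[0,0,0],[-0.1,0,0],255],
    [[0,0,0],[-0.2,0,0],255],
    [[0,0,0],[-0.3,0,0],255],
    [[0,0,0],[-0.4,0,0],255],
    [[0,0,0],[-0.5,0,0],255],
    [[0,0,0],[-0.6,0,0],255],
    [[0,0,0],[-0.65,0,0],255],
    [[0,0,0],[-0.65,0,0],255]
  ]
}}

```text
clock: 24.4
tcp_pos: [0.55, -0.0197, 0.0769]
orientation: [-0.001, -0.035, 0.999, 0.0]
wrist_force: [-0.2, -0.5, -0.6]
finger_gap: 0.0147
grip_force: 117.1
```

```bash
python3 - <<'E'
from h import *
s=env.get_state();print(s['tcp_pos'],s['wrist_force'],s['ft_torque'],s['orientation'])
im,d=env.read_camera('scene')
b=cv2.resize(im[170:240,210:290],(640,560),interpolation=cv2.INTER_CUBIC)
cv2.imwrite('pics/p2.png',b[:,:,::-1])
E
```

```text
[ 0.5500359  -0.0196522   0.07688586] [-0.15744008 -0.49263326 -0.56233569] [-0.01544266  0.05016846  0.02538249] [-1.22455966e-03 -3.52636815e-02  9.99377264e-01  2.38865503e-04]
```

View pics/p2.png

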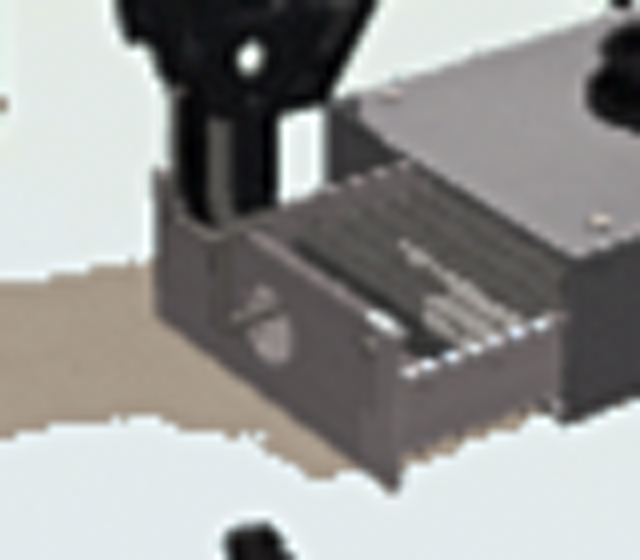

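{"method": "carry_out", "body": {
  "steps": [
    [[0,0,0],[-0.1,0,0],255],
    [[0,0,0],[-0.1,0,0.2],255],
    [[0,0,0],[-0.1,0,0.4],255],
    [[0,0,0],[-0.1,0,0.6],255],
    [[0,0,0],[-0.1,0,0.8],255],
    [[0,0,0],[-0.1,0,1.0],255],
    [[0,0,0],[-0.1,0,1.1],255],
    [[0,0,0],[-0.1,0,1.1],255]
  ]
}}

```text
clock: 25.45
tcp_pos: [0.5521, -0.0198, 0.0664]
orientation: [-0.0, -0.035, 0.999, 0.0]
wrist_force: [0.1, 0.1, -0.6]
finger_gap: 0.0145
grip_force: 117.1
```

```bash
python3 - <<'E'
from h import *
s=env.get_state();print(s['tcp_pos'],s['wrist_force'],s['ft_torque'],s['orientation'])
im,d=env.read_camera('scene')
b=cv2.resize(im[180:230,210:270],(720,600),interpolation=cv2.INTER_CUBIC)
cv2.imwrite('pics/p3.png',b[:,:,::-1])
E
```

```text
[ 0.55214832 -0.01975211  0.06643963] [ 0.11803663  0.14495056 -0.64739325] [ 0.02096364  0.00844888 -0.0076062 ] [-8.07965722e-05 -3.52535898e-02  9.99378394e-01  5.28854015e-05]
```

View pics/p3.png

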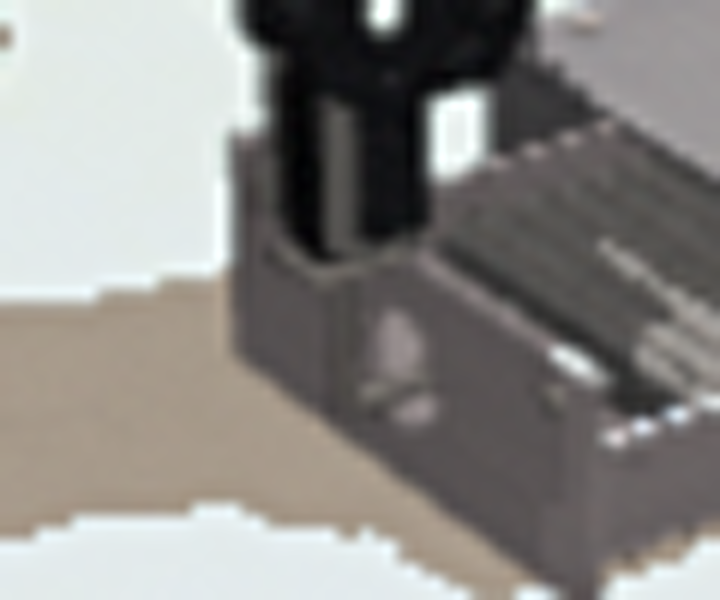

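The foot now sits low in the hole at crop (390,390), with no force. Retracting carefully.

{"method": "carry_out", "body": {
  "steps": [
    [[0,0,0],[0.1,0,0],255],
    [[0,0,0],[0.2,0,0],255],
    [[0,0,0],[0.3,0,0],255],
    [[0,0,0],[0.4,0,0],255],
    [[0,0,0],[0.5,0,0],255],
    [[0,0,0],[0.6,0,0],255],
    [[0,0,0],[0.7,0,0],255],
    [[0,0,0],[0.75,0,0],255]
  ]
}}

```text
clock: 26.5
tcp_pos: [0.5446, -0.0203, 0.0665]
orientation: [-0.0, -0.035, 0.999, 0.0]
wrist_force: [0.1, 0.6, -0.2]
finger_gap: 0.0145
grip_force: 117.1
```

{"method": "carry_out", "body": {
  "steps": [
    [[0,0,0],[0.3,0,0],255],
    [[0,0,0],[0.6,0,0],255],
    [[0,0,0],[1.0,0,0],255],
    [[0,0,0],[1.6,0,0],255],
    [[0,0,0],[2.4,0,0],255],
    [[0,0,0],[3.4,0,0],255],
    [[0,0,0],[4.4,0,0],255],
    [[0,0,0],[4.4,0,-1],255]
  ]
}}

```text
clock: 27.5
tcp_pos: [0.499, -0.0232, 0.0762]
orientation: [-0.001, -0.035, 0.999, 0.0]
wrist_force: [0.5, -0.2, -1.3]
finger_gap: 0.0151
grip_force: 117.1
```

{"method": "carry_out", "body": {
  "steps": [
    [[0,0,0],[0,0,-2],255],
    [[0,0,0],[0,0,-4.5],255],
    [[0,0,0],[0,0,-6.5],255],
    [[0,0,0],[0,0,-6.5],255],
    [[0,0,0],[0,0,-6.5],255],
    [[0,0,0],[0,0,-6.5],255],
    [[0,0,0],[0,0,-6.5],255],
    [[0,0,0],[0,0,-6.5],255]
  ]
}}

```text
clock: 28.5
tcp_pos: [0.5006, -0.0233, 0.1411]
orientation: [-0.0, -0.035, 0.999, 0.0]
wrist_force: [0.9, -0.9, -0.8]
finger_gap: 0.0145
grip_force: 117.1
```

```bash
python3 - <<'E'
from h import *
s=env.get_state();print(s['tcp_pos'],s['wrist_force'],s['orientation'])
print(tool([.4842,-.2503,.135],9.6))
im,d=env.read_camera('scene');c=cam('scene');P=pts('scene',d)
g=s['tcp_pos']+[0,0,.0205]
# shaft pixels: points near hook plane below gripper
k=(np.linalg.norm(P[:,:,:2]-g[:2],axis=2)<.04)&(P[:,:,2]>.05)&(P[:,:,2]<.125)
for z0 in np.arange(.066,.124,.006):
    kk=k&(abs(P[:,:,2]-z0)<.003)
    if kk.any(): w=P[kk]; r=(w[:,:2]-g[:2])@np.array([.9976,.0698]); print(z0.round(3),kk.sum(),'along',(r.min()*1000).round(1),(np.median(r)*1000).round(1),(r.max()*1000).round(1))
cv2.imwrite('s5.png',im[:,:,::-1])
E
```

```text
[ 0.50057747 -0.02334315  0.14110505] [ 0.94831408 -0.87701852 -0.80738535] [-3.97043575e-04 -3.52442404e-02  9.99378641e-01  1.31477118e-04]
(array([  3.232, -22.524,   0.606]), np.float64(-5.5604771391681425))
0.096 10 along -0.5 14.7 25.3
0.102 20 along -3.5 8.0 25.0
0.108 12 along -3.1 12.6 24.9
0.114 6 along -2.8 -0.9 1.6
0.12 3 along -2.0 -1.8 -1.4
```

{"method": "carry_out", "body": {
  "steps": [
    [[0,0,-1],[0.5,-3.5,0],255],
    [[0,0,-2],[1.1,-8,0],255],
    [[0,0,-3.5],[1.8,-12.5,0],255],
    [[0,0,-4.8],[2.4,-17,0],255],
    [[0,0,-5.6],[3,-20.5,0],255],
    [[0,0,-5.6],[3.25,-22.5,0],255],
    [[0,0,-5.6],[3.25,-22.5,0],255],
    [[0,0,-5.6],[3.25,-22.5,0],255]
  ]
}}

```text
clock: 29.55
tcp_pos: [0.4842, -0.2491, 0.1413]
orientation: [-0.0, -0.084, 0.996, 0.001]
wrist_force: [-0.2, 0.3, -0.1]
finger_gap: 0.0144
grip_force: 117.3
```

```bash
python3 - <<'E'
from h import *
s=env.get_state();print(s['tcp_pos'],s['wrist_force'],s['orientation'])
print(tool([.4840,-.2501,.069],9.6))
E
```

```text
[ 0.48415982 -0.24905504  0.14134502] [-0.24506551  0.31751112 -0.07741382] [-2.04681159e-04 -8.43281837e-02  9.96437867e-01  5.41152056e-04]
(array([ 0.031, -0.108,  7.234]), np.float64(0.07477938748873214))
```

{"method": "carry_out", "body": {
  "steps": [
    [[0,0,0],[0.03,-0.08,1],255],
    [[0,0,0],[0.03,-0.08,2],255],
    [[0,0,0],[0.03,-0.08,3],255],
    [[0,0,0],[0.03,-0.08,4],255],
    [[0,0,0],[0.03,-0.08,5],255],
    [[0,0,0],[0.03,-0.08,6],255],
    [[0,0,0],[0.03,-0.08,6.8],255],
    [[0,0,0],[0.03,-0.08,6.8],255]
  ]
}}

```text
clock: 30.55
tcp_pos: [0.4836, -0.2507, 0.0728]
orientation: [-0.001, -0.084, 0.996, 0.001]
wrist_force: [0.2, 0.4, -1.0]
finger_gap: 0.0147
grip_force: 117.3
```

```bash
python3 - <<'E'
from h import *
s=env.get_state();print(s['tcp_pos'],s['wrist_force'],s['orientation'])
print(tool([.4840,-.2501,.0672],9.6))
im,d=env.read_camera('scene')
b=cv2.resize(im[215:305,220:310],(600,600),interpolation=cv2.INTER_CUBIC)
cv2.imwrite('pics/p4.png',b[:,:,::-1])
E
```

```text
[ 0.48362969 -0.25066203  0.07275697] [ 0.19750216  0.37567904 -0.95583121] [-5.14642277e-04 -8.39893293e-02  9.96466391e-01  5.10045556e-04]
(array([-0.046,  0.049,  0.556]), np.float64(0.03579258928684226))
```

{"method": "carry_out", "body": {
  "steps": [
    [[0,0,0],[-0.03,0.03,0.1],255],
    [[0,0,0],[-0.03,0.03,0.2],255],
    [[0,0,0],[-0.03,0.03,0.3],255],
    [[0,0,0],[-0.03,0.03,0.4],255],
    [[0,0,0],[-0.03,0.03,0.5],255],
    [[0,0,0],[-0.03,0.03,0.55],255],
    [[0,0,0],[-0.03,0.03,0.55],255],
    [[0,0,0],[-0.03,0.03,0.55],255]
  ]
}}

```text
clock: 31.6
tcp_pos: [0.4844, -0.2506, 0.068]
orientation: [0.0, -0.084, 0.996, 0.0]
wrist_force: [-1.0, 0.6, 0.0]
finger_gap: 0.0145
grip_force: 117.3
```

{"method": "carry_out", "body": {
  "steps": [
    [[0,0,0],[0,0,0.02],255],
    [[0,0,0],[0,0,0.04],255],
    [[0,0,0],[0,0,0.06],255],
    [[0,0,0],[0,0,0.08],255],
    [[0,0,0],[0,0,0.1],255],
    [[0,0,0],[0,0,0.1],255],
    [[0,0,0],[0,0,0.1],255],
    [[0,0,0],[0,0,0.1],255]
  ]
}}

```text
clock: 32.6
tcp_pos: [0.4844, -0.2506, 0.0672]
orientation: [0.0, -0.084, 0.996, 0.0]
wrist_force: [-0.9, 1.7, 3.3]
finger_gap: 0.0144
grip_force: 117.5
```

{"method": "carry_out", "body": {
  "steps": [
    [[0,0,0],[0,0,0],255],
    [[0,0,0],[0,0,0],255],
    [[0,0,0],[0,0,0],255],
    [[0,0,0],[0,0,0],200],
    [[0,0,0],[0,0,0],185],
    [[0,0,0],[0,0,0],160],
    [[0,0,0],[0,0,0],130],
    [[0,0,0],[0,0,0],100]
  ],
  "force": 20
}}

```text
clock: 33.6
tcp_pos: [0.4844, -0.2506, 0.067]
orientation: [0.0, -0.084, 0.996, 0.0]
wrist_force: [0.0, -0.6, -0.2]
finger_gap: 0.0518
grip_force: 0.0
```

{"method": "carry_out", "body": {
  "steps": [
    [[0,0,0],[0,0,0],90],
    [[0,0,0],[0,0,-1],90],
    [[0,0,0],[0,0,-2.5],90],
    [[0,0,0],[0,0,-5],90],
    [[0,0,0],[0,0,-8],90],
    [[0,0,0],[0,0,-11],90],
    [[0,0,0],[0,0,-14],90],
    [[0,0,0],[0,0,-16],90]
  ]
}}

```text
clock: 34.6
tcp_pos: [0.4849, -0.251, 0.2302]
orientation: [0.001, -0.084, 0.996, -0.001]
wrist_force: [-0.2, -1.3, -1.1]
finger_gap: 0.0553
grip_force: 0.0
```

{"method": "carry_out", "body": {
  "steps": [
    [[0,0,0],[0,4,0],90],
    [[0,0,0],[0,9,0],90],
    [[0,0,0],[0,14,0],90],
    [[0,0,0],[0,19,0],90],
    [[0,0,0],[0,24,0],90],
    [[0,0,0],[0,29,0],90],
    [[0,0,0],[0,34,0],90],
    [[0,0,0],[0,38,0],90]
  ]
}}

```text
clock: 35.6
tcp_pos: [0.4204, 0.1258, 0.2286]
orientation: [0.001, -0.084, 0.996, 0.0]
wrist_force: [0.3, -0.3, -0.7]
finger_gap: 0.0553
grip_force: 0.0
```

```bash
python3 - <<'E'
from h import *
s=env.get_state();print(s['tcp_pos'],s['wrist_force'],s['finger_gap'])
im,d=env.read_camera('scene'); it,dt=env.read_camera('top')
a=cv2.resize(im[160:300,205:335],(400,430),interpolation=cv2.INTER_CUBIC)
b=cv2.resize(it[100:260,220:380],(400,430),interpolation=cv2.INTER_CUBIC)
cv2.imwrite('pics/end.png',np.hstack([a,b])[:,:,::-1])
P=pts('top',dt);Z=P[:,:,2];k=np.zeros(Z.shape,bool);k[195:230,335:370]=1;k&=Z>.088;w=P[k]
print(cv2.minAreaRect((w[:,:2]*1000).astype(np.float32)),np.median(w,0))
k=np.zeros(Z.shape,bool);k[160:200,225:290]=1;k&=(Z>.048)&(Z<.066)&(P[:,:,0]<.6);w=P[k]
print('front',len(w),np.median(w,0) if len(w) else '')
E
```

```text
[0.42038657 0.12578715 0.22858687] [ 0.26800385 -0.26687094 -0.73095679] 0.055321219183937155
((449.2691955566406, -154.8506317138672), (23.09288215637207, 220.0048828125), 20.41831398010254) [ 0.48277017 -0.24793125  0.11148145]
front 112 [ 0.56804808 -0.0166682   0.05760555]
```

View pics/end.png

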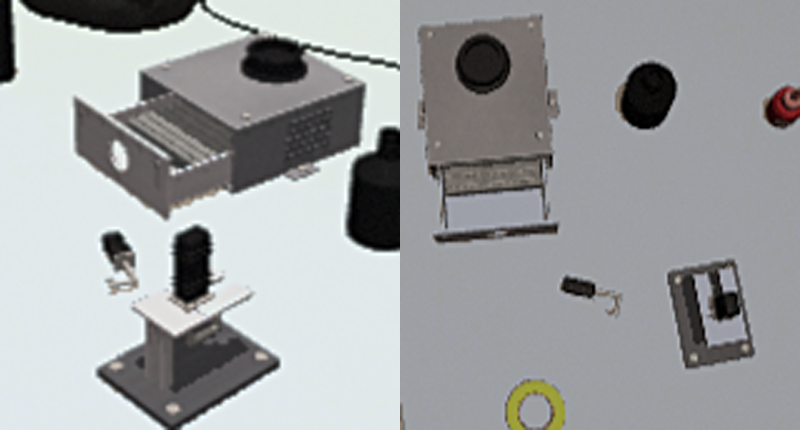

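The hook hangs upright in its stand at crop (190,265), and the tray is out about 43 mm with everything else where it was. Handing in.

```bash
python3 -c "
from workcell import env
print(env.hand_in())"
```

```text
the job is handed in; nothing more can be done
None
```

The tray is out about 43 mm on its hard stop and was held there with a steady pull of about 12 N (highest reading 12.6 N) for over a second; the hook is unhooked and hanging upright in its stand, nothing else was moved, and I handed the job in at about 36 s (no verdict was returned).

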